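# Set the post gap of a tissue stretcher with its knurled wheel

### The arm

A 6-joint arm with a two-finger parallel gripper is mounted at the origin on the work surface. World frame = base frame: x ahead of the robot, y to its left, z up, the work surface at z = 0. Lengths are in m, angles in rad, forces in N, time in s.
With the tool pointing down it reaches from about 0.375 to 0.975 m from the base axis. Payload 3.8 kg.
Tool frame: the origin (TCP) lies at the very end of the fingers, on their centre line; the grasp point (between the pads) lies 19 mm behind it; z points along the fingers, y is the direction in which the jaws open and shut (so a half turn about z gives the same grasp; the last joint's range is limited). The gripper opens to 85 mm and grips with 20 to 120 N. Pads are 22 mm wide; open, the fingers measure 114 mm over their backs; the gripper's body (76 mm by 85 mm) begins 54 mm behind the grasp point. The pads swing forward as they close: fully open they stand 13 mm farther back than shut.
Start: joints at [1.215, 0.264, 1.604, -0, 1.274, -0.037], TCP at [0.212, 0.641, 0.231] pointing down, gripper open.
Joint ranges: [-2.63, 2.63], [-0.94, 2.18], [0.31, 2.57], [-1.31, 4.45], [0, 2.66], [-2.55, 2.55]. Speed limits (rad/s): [2.57, 2.57, 3.14, 3.14, 3.14, 3.14].

### API

Orientations are given as a rotation vector (axis times angle).
In Python, from workcell import bot, viewer gives the robot as it stands.
- The arm moves only by the tool jog_arm, never from a script. Its argument "motion" is a list of rows, each an object of numbers: "dx", "dy", "dz": the shift along the world's x, y, z in cm; "turn": the turn about the world's z in rad. A call has 1 to 12 rows; each row shifts and turns the commanded pose from where the row before left it; what a row does not reach is not made up. A row lasts 1/12 s, in which the tool goes at most 41.7 mm and 7.16 degrees, less where a joint would pass 70% of its speed; a pose out of reach is approached as far as the arm can. A call is refused whole if a number of a shift passes 4.17 or a number of a turn 0.125, either way. A call with a gripper value outside its range is refused whole. "fingers" is the finger opening in cm, from 0 to 8.54, set as the call begins (left out, the last holds). The fingers move at their own pace and stop on an object; "grip_force" is the grip in N (left out, the last holds). Time passes only in rows, so rows that do not move let the fingers close. It gives the time, the measured TCP pose, the force and the opening at its end, in the units of the state.
- bot.read_state(): the state, without advancing time (a new reading comes with each control period).
- viewer.read_camera(name): name is "scene" or "top" or "wrist"; returns (picture, depth): 420x560x3 uint8, red, green, blue; 420x560 float32, m along the optical axis (not along the pixel's ray), 0 where there is no reading.
- viewer.camera_info(name): a dict with "vertical_fov" (degrees; the focal length in pixels is half the picture's height over the tangent of half this angle, whatever the lens; pixels are square), "cx", "cy" (the principal point, pixels), "R" (3x3) and "t" (3): a world point X has camera coordinates R X + t. Camera axes: x right, y down, z forward; pixel columns grow to the right and rows downward; lengths in m; the calibration is good to about 2 mm. A picture is of the moment at which its call begins: read the wrist's pose just before it. camera_info takes no time and is no camera call; for the wrist camera it gives the pose at the moment of the call.
- bot.finish_job(): hands the job in, once; it reports no verdict.
The state is a dict: "time": time; "q": joint angles; "joint_vel": joint speeds; "joint_torque": joint torques, N m; "tool_pos": TCP position; "tcp_rot": TCP orientation; "wrist_force": force on the tool from outside, world axes, zero at the start; "torque": the same for the moment, N m; "width": opening from 0.0 (shut) to 1.0 (fully open).
Only numpy, scipy, OpenCV 4.12 (cv2) and the standard library are available. Lean on these libraries where they do the work, as an engineer would, in place of code of your own. Each camera call takes 0.05 s, during which the arm holds its last target. There are 200 camera calls.

### The job

Set the tissue stretcher for casting: roll its knurled wheel under a fingertip, stroke after stroke, until the gap between the two rows of posts has closed to the gauge mark, with the arrow on the moving carriage pointing straight at the arrow of the gauge rider. Turn it by the rim only, never gripped between the fingers; do not touch the carriage or its posts, and leave everything else on the surface where it stands. Then take the hand clear.

Things in the scene. Friction and masses are not known exactly. Their poses are not given: they have to be found in the camera images.
- stretcher: the tissue stretcher, fixed to the surface: black base plate, its x from -105 to 105 mm, y from -95 to 105 mm, top 18 mm up; two black end blocks 78 mm high at x = -95 and 95 mm, two steel guide rods along x between them. Origin: on the work surface. x: the way the carriage moves to close the gap; y: to the left of x; z: up.
- fixed_bar (a point): centre of the top of the fixed aluminium bar with four steel posts, towards which the carriage closes: 32 mm along x, 94 mm along y, 77 mm up, post tops 105 mm up; at x = 46, y = 25 mm on the stretcher
- crown (a point): top of the wheel's rim, 80 mm up, at x = -35, y = -65 mm on the stretcher; fixed to the stretcher, axes as its. Pinion and rack: rolling the crown towards the stretcher's +x moves the carriage to +x and closes the gap, 6 mm of travel per rad of wheel (30 mm of rim); rolling it back opens it. Steady drag of about 1 N at the rim; it stays where it is left
- wheel: the knurled thumbwheel of plain steel, upright between two black bearing cheeks near the stretcher's right (-y) side: radius 30 mm, 18 mm wide, 32 straight ribs 1.6 mm high round the rim. Origin: its centre on the axle, 50 mm up. Its y axis is the axle, along the stretcher's y; the others turn with it. It stands 13 mm above the cheeks (each 8 mm thick, tops 67 mm up)
- carriage: the aluminium crossbar with four steel posts that slides along the guide rods; 40 mm along x, 94 mm along y, 18 mm high, post tops 105 mm above the work surface. Origin: centre of its underside, 59 mm above the work surface, y = 25 mm on the stretcher. Axes as the stretcher's. Not to be touched.
- gauge: the gauge rider, a small aluminium block 16 x 13 x 6 mm with a small steel clamp screw on top, clamped on the black scale rail (along x at y = 92 mm on the stretcher, top 72 mm up) at the place chosen for this batch; it does not move. Origin: on the rail's top, on its centre line. Axes as the stretcher's.
- index (a point): tip of the small steel arrow on the carriage that points to +y along the scale rail's inner edge, 73 mm above the work surface
- gauge_mark (a point): tip of the small steel arrow on the gauge rider that points to -y, towards the carriage's arrow; the gap is set when the two tips stand opposite each other, at the same place along the stretcher's x (in y they are about 1 mm apart). Axes as the stretcher's.
- bottle_a: bystander: glass bottle with blue cap, 70 mm across, 145 mm high; origin under its centre
- bottle_b: bystander: glass bottle with blue cap, 56 mm across, 110 mm high; origin under its centre
- vial: bystander: glass vial with white cap, 25 mm across, 50 mm high, beside the stretcher on the wheel's side; origin under its centre
- tweezers: bystander: steel tweezers, 128 mm long along their own x, 6 mm high, lying before the stretcher; origin under their middle
- dish: bystander: clear culture dish with lid, 61 mm across, 15 mm high, to the left of the stretcher; origin under its centre
- post_plate: bystander: black plate 86 x 128 x 5 mm with fifteen short pins and four 40 mm steel legs upward, to the left; origin under its centre
- tip_box: bystander: pipette tip box, 125 x 85 x 62 mm; origin under its centre

How it is judged:
By the outcome, as a careful person would: the job done as asked, in the order asked, and still so for the second after the job is handed in, with the robot touching nothing.
It also fails if it takes over 48 s, if anything falls off the work surface, if the arm or the gripper's body presses on something with over 40 N, if the wrist force passes 120 N, or if a joint passes its speed limit or range.

## Working session

There is one attempt and no reset: what is moved stays moved. The work goes in short steps, Python scripts to look and compute and a tool call to move; the robot and the scene stay as the last step left them, time stands still between calls to the robot, and variables do not carry over. Pictures are saved under pics/ and viewed, about 8 in all and at most 12, crops included, and the job is handed in when it is done.

Besides the shell and the picture viewer there is one more tool, called after "Request:" by a JSON object that holds its "method" and its "body", one argument or row to a line. jog_arm: Moves the arm, as the interface text tells. Its arguments: {"type":"object","properties":{"motion":{"type":"array"},"fingers":{"type":"number"},"grip_force":{"type":"number"}},"required":["motion"]}

```bash
mkdir -p pics
cat > h.py <<'E'
import numpy as np,cv2
from workcell import bot,viewer
def snap(n,f=None):
    i=viewer.camera_info(n);p,d=viewer.read_camera(n)
    if f: cv2.imwrite(f'pics/{f}.png',p[:,:,::-1]); np.savez(f'pics/{f}.npz',p=p,d=d,**{k:np.array(v) for k,v in i.items()})
    return p,d,i
def load(f):
    z=np.load(f'pics/{f}.npz');return z['p'],z['d'],{k:z[k] for k in z.files}
def foc(i): return 210/np.tan(np.radians(float(i['vertical_fov']))/2)
def ray(i,u,v,h):
    R=np.array(i['R']);t=np.array(i['t']);c=-R.T@t
    w=R.T@np.array([(u-i['cx'])/foc(i),(v-i['cy'])/foc(i),1]);return c+w*(h-c[2])/w[2]
def proj(i,X):
    c=np.array(i['R'])@np.array(X)+np.array(i['t']);return c[0]/c[2]*foc(i)+i['cx'],c[1]/c[2]*foc(i)+i['cy']
def cloud(d,i):
    v,u=np.indices(d.shape);f=foc(i);P=np.stack([(u-i['cx'])/f*d,(v-i['cy'])/f*d,d],-1)-np.array(i['t'])
    return P@np.array(i['R'])
E
python3 - <<'E'
from h import *
for n in('top','scene'):
    p,d,i=snap(n,n);print(n,{k:np.round(v,3).tolist() for k,v in i.items()})
a=np.vstack([load('top')[0]]);cv2.imwrite('pics/top2.png',cv2.resize(a[:,:,::-1],(800,600),interpolation=cv2.INTER_CUBIC))
print(bot.read_state())
E
```

```text
top {'vertical_fov': 51.717, 'cx': 275.582, 'cy': 212.932, 'R': [[0.026, -1.0, 0.006], [-0.98, -0.026, -0.197], [0.197, -0.001, -0.98]], 't': [-0.011, 0.527, 0.978]}
scene {'vertical_fov': 46.136, 'cx': 278.129, 'cy': 203.356, 'R': [[-0.786, 0.618, 0.016], [0.421, 0.553, -0.719], [-0.453, -0.558, -0.695]], 't': [0.399, -0.168, 1.42]}
{'time': 0.1, 'q': array([ 1.21509514e+00,  2.64694303e-01,  1.60525412e+00,  1.59493091e-05,
        1.27370656e+00, -3.69165082e-02]), 'joint_vel': array([ 0.00119734, -0.00446462, -0.00225003, -0.00116107, -0.0011433 ,
       -0.00027405]), 'joint_torque': array([-3.49401271e-04, -5.16701353e+01, -3.68590665e+01, -1.35781047e-04,
        6.17129277e-03, -1.03046335e-05]), 'tool_pos': array([0.21132742, 0.64036068, 0.23006641]), 'tcp_rot': array([-0.49856896, -3.10135488,  0.00317219]), 'wrist_force': array([-0.38134033, -0.300219  , -0.39421087]), 'torque': array([ 0.08938327, -0.00066438, -0.0213243 ]), 'width': 1.000646906536076}
```

View pics/top2.png

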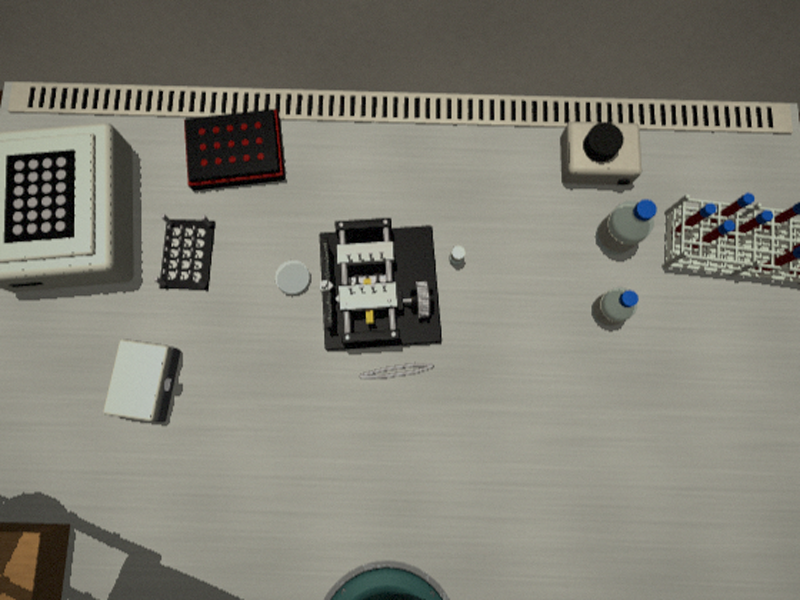

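View pics/scene.png

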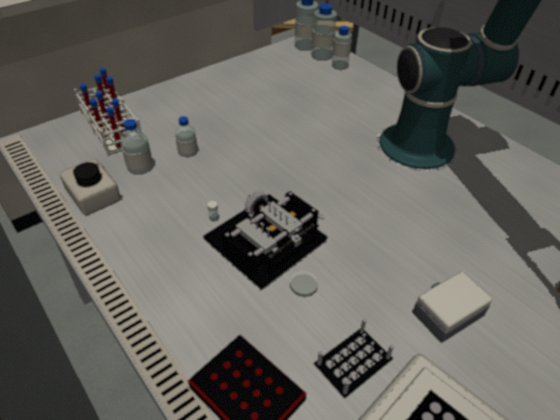

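The stretcher lies about 0.5 m ahead, with its +x pointing away from the robot. The wheel is on the right at (423,300), the carriage at (367,296), and the gauge rider on the left at (327,286), all in enlarged top pixels. Next I'll measure its pose.

Run:
```python
from h import *
for n in('top','scene'):
    p,d,i=load(n);P=cloud(d,i)
    print(n,'table z',np.median(P[330:345,250:300,2]) if n=='top' else '')
    c=ray(i,*( (267,203) if n=='top' else (265,237)),.02)
    near=(np.hypot(P[...,0]-c[0],P[...,1]-c[1])<.2)&(d>0)
    m=near&(P[...,2]>.010)&(P[...,2]<.026)&(p.max(-1)<60)
    m=cv2.morphologyEx(m.astype(np.uint8),cv2.MORPH_OPEN,np.ones((3,3)))
    k,l,s,_=cv2.connectedComponentsWithStats(m);m=l==1+np.argmax(s[1:,4])
    r=cv2.minAreaRect(P[m][:,:2].astype(np.float32)*1000);print('base',c,r,m.sum())
    w=near&(P[...,2]>.069)&(P[...,2]<.09)
    k,l,s,_=cv2.connectedComponentsWithStats(w.astype(np.uint8))
    for j in range(1,k):
        if s[j,4]>8: q=P[l==j];print(s[j],q.mean(0).round(4),q.min(0).round(3),q.max(0).round(3))
p,d,i=load('top')
for u,v,h in((432,226,.018),(441,342,.018),(326,350,.018)): print(ray(i,u*.7,v*.7,h))
```

```text
top table z -0.0011877202804924016
base [0.55811851 0.02476258 0.02      ] ((571.9161987304688, -31.691287994384766), (207.6891632080078, 77.07479095458984), 5.70660400390625) 1953
[ 234  152   46   88 2035] [0.5652 0.0495 0.0753] [ 0.459 -0.006  0.069] [0.671 0.104 0.09 ]
[224 167   9  62 297] [0.5581 0.1162 0.0723] [0.485 0.103 0.069] [0.633 0.129 0.086]
[292 198   9  19 135] [ 0.5381 -0.0434  0.0749] [ 0.518 -0.054  0.069] [ 0.561 -0.035  0.082]
scene table z 
base [0.57252457 0.03258611 0.02      ] ((570.9085083007812, 30.065628051757812), (207.17782592773438, 200.83087158203125), 5.895446300506592) 2012
[247 191  19  13 136] [ 0.544  -0.0411  0.0761] [ 0.518 -0.054  0.069] [ 0.564 -0.03   0.083]
[ 222  191   97   71 2067] [0.5754 0.0539 0.0766] [ 0.461 -0.006  0.069] [0.674 0.106 0.09 ]
[266 223  53  39 368] [0.5635 0.117  0.0735] [0.484 0.103 0.069] [0.636 0.128 0.089]
[ 0.67690087 -0.06113041  0.018     ]
[ 0.47064214 -0.07924921  0.018     ]
[0.45178164 0.11567535 0.018     ]
```

Request:
{"method": "jog_arm", "body": {
  "motion": [
    {"dx": 1.9, "dy": -3.5, "turn": 0.035},
    {"dx": 1.9, "dy": -3.5, "turn": 0.035},
    {"dx": 1.9, "dy": -3.5, "turn": 0.035},
    {"dx": 1.9, "dy": -3.5, "turn": 0.035},
    {"dx": 1.9, "dy": -3.5, "turn": 0.035},
    {"dx": 1.9, "dy": -3.5, "turn": 0.035},
    {"dx": 1.9, "dy": -3.5, "turn": 0.035},
    {"dx": 1.9, "dy": -3.5, "turn": 0.035},
    {"dx": 1.9, "dy": -3.5, "turn": 0.035},
    {"dx": 1.9, "dy": -3.5, "turn": 0.035},
    {"dx": 1.9, "dy": -3.5, "turn": 0.035},
    {"dx": 1.9, "dy": -3.5, "turn": 0.035}
  ],
  "fingers": 0,
  "grip_force": 20
}}

```text
validation failed for argument at $.mo...
```

Request:
{"method": "jog_arm", "body": {
  "motion": [
    {"dx": 1.9, "dy": -3.5},
    {"dx": 1.9, "dy": -3.5},
    {"dx": 1.9, "dy": -3.5},
    {"dx": 1.9, "dy": -3.5},
    {"dx": 1.9, "dy": -3.5},
    {}
  ]
}}

```text
validation failed for argument at $.mo...
```

Run:
```python
from h import *
from scipy.spatial.transform import Rotation as Ro
s=bot.read_state();p,d,i=snap('wrist','w1')
print(s['time'],s['tool_pos'],Ro.from_rotvec(s['tcp_rot']).as_matrix().round(3).tolist(),s['wrist_force'],s['width'])
R=np.array(i['R']);print('cam',-R.T@i['t'],R.round(3).tolist())
c,sn=np.cos(.101),np.sin(.101)
for q in((-35,-65,80),(0,85,73),(46,25,77)): print(q,proj(i,[.5714+(c*q[0]-sn*q[1])/1e3,.0251+(sn*q[0]+c*q[1])/1e3,q[2]/1e3]))
```

```text
0.1 [0.21132742 0.64036068 0.23006641] [[-0.95, 0.313, -0.001], [0.313, 0.95, -0.002], [0.0, -0.002, -1.0]] [-0.38134033 -0.300219   -0.39421087] 1.000646906536076
cam [0.14635556 0.6621676  0.37256327] [[0.314, 0.95, -0.002], [0.914, -0.302, 0.271], [0.257, -0.087, -0.963]]
(-35, -65, 80) (np.float64(-171.34468386225626), np.float64(619.8809541624514))
(0, 85, 73) (np.float64(-47.475862782354625), np.float64(596.3918617990269))
(46, 25, 77) (np.float64(-66.25879117634497), np.float64(636.6025329614705))
```

View pics/w1.png

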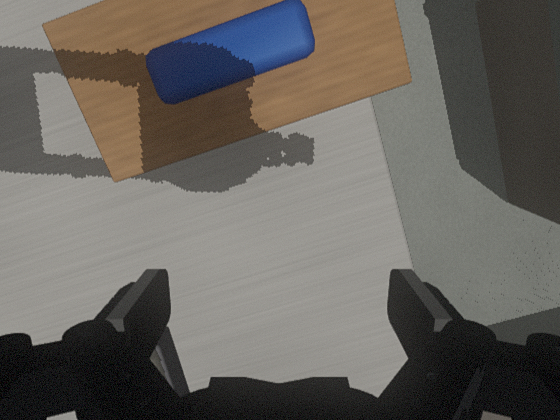

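The picture shows only the table beside the start pose and a blue object, with the fingers at the bottom. The moves were refused at validation, so I'll retry with every key given in each row.

Request:
{"method": "jog_arm", "body": {
  "motion": [
    {"dx": 1.9, "dy": -3.5, "dz": 0, "turn": 0.035},
    {"dx": 1.9, "dy": -3.5, "dz": 0, "turn": 0.035},
    {"dx": 1.9, "dy": -3.5, "dz": 0, "turn": 0.035},
    {"dx": 1.9, "dy": -3.5, "dz": 0, "turn": 0.035},
    {"dx": 1.9, "dy": -3.5, "dz": 0, "turn": 0.035},
    {"dx": 1.9, "dy": -3.5, "dz": 0, "turn": 0.035},
    {"dx": 1.9, "dy": -3.5, "dz": 0, "turn": 0.035},
    {"dx": 1.9, "dy": -3.5, "dz": 0, "turn": 0.035},
    {"dx": 1.9, "dy": -3.5, "dz": 0, "turn": 0.035},
    {"dx": 1.9, "dy": -3.5, "dz": 0, "turn": 0.035},
    {"dx": 1.9, "dy": -3.5, "dz": 0, "turn": 0.035},
    {"dx": 1.9, "dy": -3.5, "dz": 0, "turn": 0.035}
  ],
  "fingers": 0,
  "grip_force": 20
}}

```text
time: 1.15
tool_pos: [0.4399, 0.2191, 0.2312]
tcp_rot: [-0.162, 3.137, 0.0]
wrist_force: [1.1, -0.2, -0.2]
width: 0.004
```

Request:
{"method": "jog_arm", "body": {
  "motion": [
    {"dx": 1.9, "dy": -3.5, "dz": 0, "turn": 0},
    {"dx": 1.9, "dy": -3.5, "dz": 0, "turn": 0},
    {"dx": 1.9, "dy": -3.5, "dz": 0, "turn": 0},
    {"dx": 1.9, "dy": -3.5, "dz": 0, "turn": 0},
    {"dx": 1.9, "dy": -3.5, "dz": 0, "turn": 0},
    {"dx": 0, "dy": 0, "dz": 0, "turn": 0}
  ]
}}

```text
time: 1.65
tool_pos: [0.5372, 0.0401, 0.2312]
tcp_rot: [-0.15, 3.136, -0.005]
wrist_force: [-0.6, 0.2, 0.5]
width: -0.005
```

Run:
```python
from h import *
s=bot.read_state();p,d,i=snap('wrist','w2')
print(s['time'],s['tool_pos'],s['tcp_rot'],s['wrist_force'],foc(i),i['cx'],i['cy'])
c,sn=np.cos(.101),np.sin(.101)
for q in((-35,-65,80),(0,85,73),(46,25,77)): print(q,proj(i,[.5714+(c*q[0]-sn*q[1])/1e3,.0251+(sn*q[0]+c*q[1])/1e3,q[2]/1e3]))
```

```text
1.65 [0.53717035 0.04010761 0.23119853] [-0.15040499  3.13634831 -0.00513917] [-0.59541176  0.1953444   0.45552522] 367.28742927938566 278.5446084750713 210.1739962372275
(-35, -65, 80) (np.float64(177.3492164317322), np.float64(190.72043051904942))
(0, 85, 73) (np.float64(356.63545837760114), np.float64(227.75811644932756))
(46, 25, 77) (np.float64(287.05681322193936), np.float64(278.7433438646774))
```

View pics/w2.png

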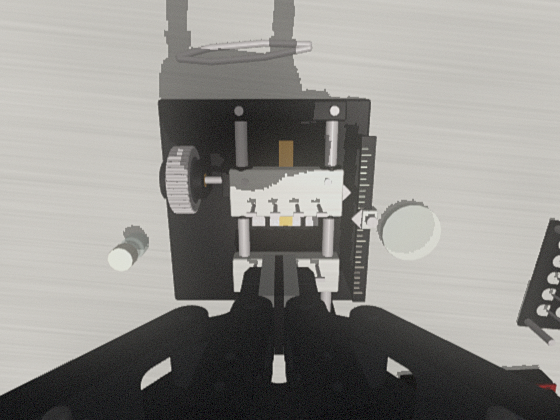

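The wheel is at (183,180), the carriage arrow tip near (351,191) and the gauge tip near (352,218). That puts the gap at roughly 22 mm, which I'll now refine.

```bash
cat >> h.py <<'E'
O=np.array([.5714,.0251]);A=.101
def st(X):
    c,s=np.cos(A),np.sin(A);v=(np.array(X)[:2]-O)*1e3;return np.array([c*v[0]+s*v[1],-s*v[0]+c*v[1]]).round(1)
E
python3 - <<'E'
from h import *
p,d,i=load('w2');P=cloud(d,i)
for n,uv,h in(('idx',(351,191),.073),('mark',(352,218),.073),('wheelmid',(184,180),.08),('FR',(375,99),.018),('BL',(177,300),.018),('FL',(160,100),.018)):
    X=ray(i,*uv,h);print(n,X.round(4),st(X))
w=(P[...,2]>.072)&(P[...,2]<.09);w[:,215:]=0;w[:140]=0;w[240:]=0
q=P[w];print(len(q),q.min(0),q.max(0)); t=q[q[:,2]>.0785];print(t.mean(0),t.max(0),st(t.mean(0)),np.ptp(t,axis=0))
c=p[130:250,320:400,::-1];cv2.imwrite('pics/c.png',cv2.resize(c,None,fx=5,fy=5,interpolation=cv2.INTER_NEAREST))
E
```

```text
idx [0.5312 0.1    0.073 ] [-32.5  78.6]
mark [0.5545 0.1044 0.073 ] [-8.8 80.6]
wheelmid [ 0.5337 -0.0379  0.08  ] [-43.9 -58.9]
FR [0.454  0.1212 0.018 ] [-107.1  107.5]
BL [ 0.6803 -0.0572  0.018 ] [100.1 -92.9]
FL [ 0.4739 -0.0772  0.018 ] [-107.3  -91.9]
1032 [ 0.51990492 -0.05482243  0.07200052] [ 0.55961226 -0.03376472  0.08102719]
[ 0.53975489 -0.04403682  0.07931398] [ 0.54915733 -0.03537851  0.08102719] [-38.5 -65.6] [0.02233248 0.01751212 0.0025229 ]
```

View pics/c.png

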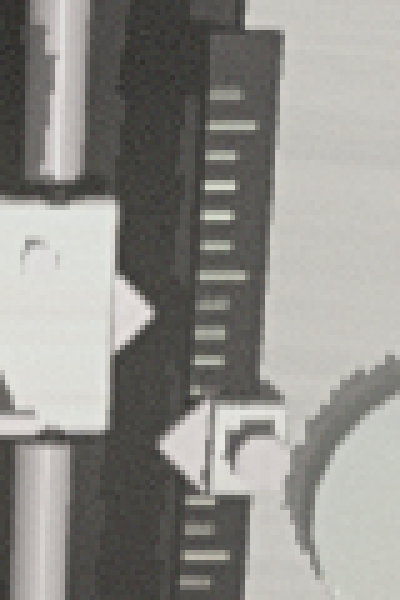

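Crop: index tip at (351.0,192.4) and mark tip at (351.6,219), so about 23 mm of travel, or about 115 mm of rim. Next I'll approach the near side of the crown.

Request:
{"method": "jog_arm", "body": {
  "motion": [
    {"dx": -0.1, "dy": -2.8, "dz": 0, "turn": 0},
    {"dx": -0.2, "dy": -2.8, "dz": 0, "turn": 0},
    {"dx": -0.2, "dy": -2.8, "dz": 0, "turn": 0},
    {"dx": 0, "dy": 0, "dz": -3.5, "turn": 0},
    {"dx": 0, "dy": 0, "dz": -3.5, "turn": 0},
    {"dx": 0, "dy": 0, "dz": -3.5, "turn": 0},
    {"dx": 0, "dy": 0, "dz": -3.0, "turn": 0},
    {"dx": 0, "dy": 0, "dz": 0, "turn": 0},
    {"dx": 0, "dy": 0, "dz": 0, "turn": 0}
  ]
}}

```text
time: 2.45
tool_pos: [0.5272, -0.0368, 0.0945]
tcp_rot: [0.16, -3.132, -0.002]
wrist_force: [0.4, -1.0, 0.7]
width: -0.002
```

Request:
{"method": "jog_arm", "body": {
  "motion": [
    {"dx": 0.5, "dy": -0.7, "dz": 0, "turn": 0},
    {"dx": 0, "dy": 0, "dz": -0.5, "turn": 0},
    {"dx": 0, "dy": 0, "dz": -0.5, "turn": 0},
    {"dx": 0, "dy": 0, "dz": -0.2, "turn": 0},
    {"dx": 0, "dy": 0, "dz": 0, "turn": 0}
  ]
}}

```text
time: 2.87
tool_pos: [0.5346, -0.045, 0.0845]
tcp_rot: [-0.159, 3.137, 0.0]
wrist_force: [-0.5, -0.3, -0.7]
width: -0.002
```

Request:
{"method": "jog_arm", "body": {
  "motion": [
    {"dx": 0, "dy": 0, "dz": -0.2, "turn": 0},
    {"dx": 0, "dy": 0, "dz": 0, "turn": 0},
    {"dx": 0, "dy": 0, "dz": 0, "turn": 0}
  ]
}}

```text
time: 3.12
tool_pos: [0.5345, -0.045, 0.0823]
tcp_rot: [0.159, -3.137, -0.0]
wrist_force: [0.0, -0.6, 1.2]
width: -0.004
```

Request:
{"method": "jog_arm", "body": {
  "motion": [
    {"dx": 0, "dy": 0, "dz": -0.15, "turn": 0},
    {"dx": 0, "dy": 0, "dz": 0, "turn": 0},
    {"dx": 0, "dy": 0, "dz": 0, "turn": 0}
  ]
}}

```text
time: 3.37
tool_pos: [0.5344, -0.045, 0.0807]
tcp_rot: [0.159, -3.137, -0.0]
wrist_force: [-0.4, -0.1, -0.6]
width: 0.002
```

Request:
{"method": "jog_arm", "body": {
  "motion": [
    {"dx": 0, "dy": 0, "dz": -0.15, "turn": 0},
    {"dx": 0, "dy": 0, "dz": 0, "turn": 0},
    {"dx": 0, "dy": 0, "dz": 0, "turn": 0}
  ]
}}

```text
time: 3.62
tool_pos: [0.5351, -0.0451, 0.0798]
tcp_rot: [-0.159, 3.137, -0.0]
wrist_force: [-0.1, -0.0, 3.5]
width: -0.001
```

Request:
{"method": "jog_arm", "body": {
  "motion": [
    {"dx": 0, "dy": 0, "dz": -0.05, "turn": 0},
    {"dx": 0.3, "dy": 0.03, "dz": 0, "turn": 0},
    {"dx": 0.3, "dy": 0.03, "dz": 0, "turn": 0},
    {"dx": 0.3, "dy": 0.03, "dz": 0, "turn": 0},
    {"dx": 0.3, "dy": 0.03, "dz": 0, "turn": 0},
    {"dx": 0.3, "dy": 0.03, "dz": 0, "turn": 0},
    {"dx": 0, "dy": 0, "dz": 0, "turn": 0}
  ]
}}

```text
time: 4.2
tool_pos: [0.5505, -0.0435, 0.0791]
tcp_rot: [-0.159, 3.136, -0.0]
wrist_force: [0.6, 0.0, 3.5]
width: -0.001
```

Run:
```python
from h import *
s=bot.read_state();p,d,i=snap('wrist','w3')
print(s['time'],s['tool_pos'],s['wrist_force'])
p,d,j=snap('top','t3')
cv2.imwrite('pics/v3.png',np.hstack([load('w3')[0][:,:,::-1],cv2.resize(p[140:260,210:310,::-1],(350,420),interpolation=cv2.INTER_NEAREST)])[:, :800+110][:, 110:])
```

```text
4.2 [ 0.55051023 -0.04354162  0.07914208] [0.57087799 0.00753963 3.47577905]
```

View pics/v3.png

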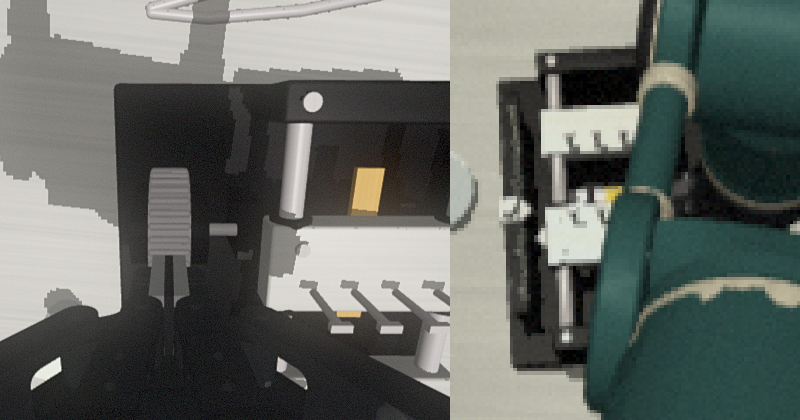

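The fingertip sits centrally on the rim, at about (168,270) in the left part. The top view still shows both arrows, so I'll track the carriage there with an intensity profile along the stretcher's x.

```bash
cat >> h.py <<'E'
def wx(x,y,z):
    c,s=np.cos(A),np.sin(A);return [O[0]+(c*x-s*y)/1e3,O[1]+(s*x+c*y)/1e3,z/1e3]
def edges(p,i,ys=(56,60,64,68)):
    g=p.max(-1).astype(np.float32);xs=np.arange(-90,90,.5)
    pr=np.mean([cv2.remap(g,*[np.array([proj(i,wx(x,y,77)) for x in xs],np.float32)[:,k] for k in(0,1)],cv2.INTER_LINEAR).ravel() for y in ys],0)
    b=pr>130;e=np.flatnonzero(np.diff(b.astype(int)));return xs[e]
E
python3 - <<'E'
from h import *
for f in('top','t3'):
    p,d,i=load(f);print(f,edges(p,i),edges(p,i,(64,66,68,70)))
E
```

```text
top [-52.5 -14.   25.   57.5] [-52.5 -13.5  25.5  57. ]
t3 [-50.  -10.5  24.5  58. ] [-50.5 -11.   24.5  57.5]
```

Request:
{"method": "jog_arm", "body": {
  "motion": [
    {"dx": 0, "dy": 0, "dz": 0.6, "turn": 0},
    {"dx": 0, "dy": 0, "dz": 0, "turn": 0},
    {"dx": -2.0, "dy": -0.2, "dz": 0, "turn": 0},
    {"dx": 0, "dy": 0, "dz": 0, "turn": 0},
    {"dx": 0, "dy": 0, "dz": -0.62, "turn": 0},
    {"dx": 0, "dy": 0, "dz": 0, "turn": 0},
    {"dx": 0.4, "dy": 0.04, "dz": 0, "turn": 0},
    {"dx": 0.4, "dy": 0.04, "dz": 0, "turn": 0},
    {"dx": 0.4, "dy": 0.04, "dz": 0, "turn": 0},
    {"dx": 0.4, "dy": 0.04, "dz": 0, "turn": 0},
    {"dx": 0.4, "dy": 0.04, "dz": 0, "turn": 0},
    {"dx": 0, "dy": 0, "dz": 0, "turn": 0}
  ]
}}

```text
time: 5.3
tool_pos: [0.5518, -0.0435, 0.0793]
tcp_rot: [-0.159, 3.134, -0.0]
wrist_force: [2.0, 0.9, 5.1]
width: 0.001
```

```bash
cat > m.py <<'E'
from h import *
p,d,i=snap('top','tl');print(edges(p,i),edges(p,i,(64,66,68,70)),bot.read_state()['tool_pos'])
E
python3 m.py
```

```text
[-45.5  -6.   24.   58. ] [-45.5  -6.   24.5  57.5] [ 0.55174495 -0.04351816  0.07933123]
```

Request:
{"method": "jog_arm", "body": {
  "motion": [
    {"dx": 0, "dy": 0, "dz": 0.6, "turn": 0},
    {"dx": 0, "dy": 0, "dz": 0, "turn": 0},
    {"dx": -2.0, "dy": -0.2, "dz": 0, "turn": 0},
    {"dx": 0, "dy": 0, "dz": 0, "turn": 0},
    {"dx": 0, "dy": 0, "dz": -0.6, "turn": 0},
    {"dx": 0, "dy": 0, "dz": 0, "turn": 0},
    {"dx": 0.4, "dy": 0.04, "dz": 0, "turn": 0},
    {"dx": 0.4, "dy": 0.04, "dz": 0, "turn": 0},
    {"dx": 0.4, "dy": 0.04, "dz": 0, "turn": 0},
    {"dx": 0.4, "dy": 0.04, "dz": 0, "turn": 0},
    {"dx": 0.4, "dy": 0.04, "dz": 0, "turn": 0},
    {"dx": 0, "dy": 0, "dz": 0, "turn": 0}
  ]
}}

```text
time: 6.35
tool_pos: [0.5519, -0.0435, 0.0794]
tcp_rot: [-0.159, 3.134, -0.0]
wrist_force: [0.5, 1.3, 5.8]
width: 0.002
```

Request:
{"method": "jog_arm", "body": {
  "motion": [
    {"dx": 0, "dy": 0, "dz": 0.6, "turn": 0},
    {"dx": 0, "dy": 0, "dz": 0, "turn": 0},
    {"dx": -2.0, "dy": -0.2, "dz": 0, "turn": 0},
    {"dx": 0, "dy": 0, "dz": 0, "turn": 0},
    {"dx": 0, "dy": 0, "dz": -0.6, "turn": 0},
    {"dx": 0, "dy": 0, "dz": 0, "turn": 0},
    {"dx": 0.4, "dy": 0.04, "dz": 0, "turn": 0},
    {"dx": 0.4, "dy": 0.04, "dz": 0, "turn": 0},
    {"dx": 0.4, "dy": 0.04, "dz": 0, "turn": 0},
    {"dx": 0.4, "dy": 0.04, "dz": 0, "turn": 0},
    {"dx": 0.4, "dy": 0.04, "dz": 0, "turn": 0},
    {"dx": 0, "dy": 0, "dz": 0, "turn": 0}
  ]
}}

```text
time: 7.35
tool_pos: [0.552, -0.0435, 0.0794]
tcp_rot: [-0.159, 3.134, -0.0]
wrist_force: [1.6, 0.4, 5.7]
width: 0.002
```

```bash
python3 m.py
```

```text
[-36.5   3.5  24.5  58. ] [-36.    3.5  24.5  57.5] [ 0.55190359 -0.04350713  0.07942508]
```

Request:
{"method": "jog_arm", "body": {
  "motion": [
    {"dx": 0, "dy": 0, "dz": 0.6, "turn": 0},
    {"dx": 0, "dy": 0, "dz": 0, "turn": 0},
    {"dx": -2.0, "dy": -0.2, "dz": 0, "turn": 0},
    {"dx": 0, "dy": 0, "dz": 0, "turn": 0},
    {"dx": 0, "dy": 0, "dz": -0.6, "turn": 0},
    {"dx": 0, "dy": 0, "dz": 0, "turn": 0},
    {"dx": 0.4, "dy": 0.04, "dz": 0, "turn": 0},
    {"dx": 0.4, "dy": 0.04, "dz": 0, "turn": 0},
    {"dx": 0.4, "dy": 0.04, "dz": 0, "turn": 0},
    {"dx": 0.4, "dy": 0.04, "dz": 0, "turn": 0},
    {"dx": 0.4, "dy": 0.04, "dz": 0, "turn": 0},
    {"dx": 0, "dy": 0, "dz": 0, "turn": 0}
  ]
}}

```text
time: 8.4
tool_pos: [0.5515, -0.0435, 0.0789]
tcp_rot: [-0.159, 3.135, -0.0]
wrist_force: [1.6, 0.1, 3.8]
width: 0.0
```

Request:
{"method": "jog_arm", "body": {
  "motion": [
    {"dx": 0, "dy": 0, "dz": 0.6, "turn": 0},
    {"dx": 0, "dy": 0, "dz": 2.5, "turn": 0},
    {"dx": 0, "dy": 0, "dz": 2.5, "turn": 0},
    {"dx": 0, "dy": 2.0, "dz": 2.5, "turn": 0},
    {"dx": 0, "dy": 2.5, "dz": 1.0, "turn": 0},
    {"dx": 0, "dy": 2.5, "dz": 0, "turn": 0},
    {"dx": 0, "dy": 2.0, "dz": 0, "turn": 0},
    {"dx": 0, "dy": 1.0, "dz": 0, "turn": 0},
    {"dx": 0, "dy": 0, "dz": 0, "turn": 0},
    {"dx": 0, "dy": 0, "dz": 0, "turn": 0}
  ]
}}

```text
time: 9.23
tool_pos: [0.549, 0.0564, 0.169]
tcp_rot: [0.161, -3.136, 0.001]
wrist_force: [0.3, 0.0, 0.1]
width: 0.002
```

```bash
python3 m.py
python3 - <<'E'
from h import *
p,d,i=snap('wrist','w4');print(bot.read_state()['time'],bot.read_state()['tool_pos'])
a,b=proj(i,wx(-8,80,73));a,b=int(a),int(b);print(a,b)
u0,v0=max(a-50,0),max(b-45,0)
print('crop',u0,v0);cv2.imwrite('pics/c4.png',cv2.resize(p[v0:v0+90,u0:u0+120,::-1],None,fx=6,fy=6,interpolation=cv2.INTER_NEAREST))
E
```

```text
[-88.  -30.5   1.5] [-87. -31.   2.] [0.54910884 0.05584175 0.16896986]
9.3333 [0.54922298 0.05556728 0.16903783]
347 227
crop 297 182
```

View pics/c4.png

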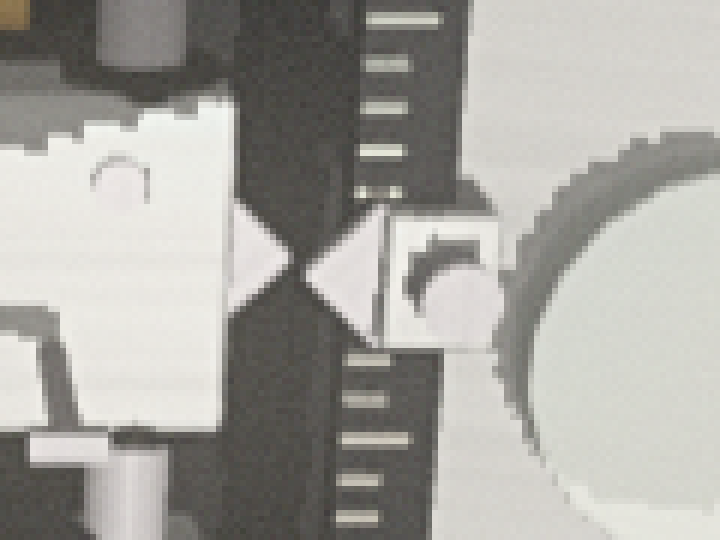

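The tips nearly meet now: index at crop (294,258), mark at (304,274), so about 2 mm remains. I'll compute that exactly from the arrow triangles.

```bash
cat > tip.py <<'E'
from h import *
import sys
def tips(f):
    p,d,i=load(f)
    a,b=proj(i,wx(-8,80,73));a,b=int(a),int(b);g=p.max(-1).astype(np.float32)
    u0,v0=a-14,b-24;k=8
    c=cv2.resize(g[v0:v0+48,u0:u0+32],None,fx=k,fy=k,interpolation=cv2.INTER_CUBIC)
    m=(c>135).astype(np.uint8);n,l,s,_=cv2.connectedComponentsWithStats(m)
    cand=[]
    for j in range(1,n):
        if s[j,4]<1500: continue
        v,u=np.nonzero(l==j)
        # apex: rightmost for left component, leftmost for right one
        if u.min()<3: e=u>=u.max()-12;t='idx';ua=u.max()
        elif u.max()>250: e=u<=u.min()+12;t='mark';ua=u.min()
        else: continue
        uu,vv=u0+(ua+.5)/k-.5,v0+(v[e].mean()+.5)/k-.5
        X=ray(i,uu,vv,.073);cand.append((t,s[j,4],round(uu,2),round(vv,2),st(X)))
    return cand
for f in sys.argv[1:]: print(f,*tips(f),sep='\n ')
E
python3 tip.py w2 w4
python3 - <<'E'
from h import *
p,d,i=load('w4')
for uv in((346,225),(347.67,227.67),(346,225.1),(347.6,228)): print(uv,st(ray(i,*uv,.073)))
# base plate / rail direction check in yaw: rail outer edge points from crop c4
for uv in((297+470/6,182),(297+432/6,182+530/6)): print('rail',st(ray(i,*uv,.072)))
for uv in((297+236/6,182+100/6),(297+222/6,182+425/6)): print('carr side',st(ray(i,*uv,.077)))
E
```

```text
w2
 ('idx', np.int32(9339), np.float64(349.19), np.float64(194.22), array([-29.7,  77.2]))
 ('mark', np.int32(14796), np.float64(351.19), np.float64(218.54), array([-8.3, 79.9]))
w4
 ('idx', np.int32(14595), np.float64(344.94), np.float64(224.4), array([-10.5,  78.1]))
 ('mark', np.int32(17323), np.float64(347.31), np.float64(227.37), array([-8.3, 79.8]))
(346, 225) [-10.   78.8]
(347.67, 227.67) [-8.1 80.1]
(346, 225.1) [-10.   78.8]
(347.6, 228) [-7.9 80. ]
rail [-39.7  97. ]
rail [24.1 97. ]
carr side [-29.5  70.8]
carr side [ 8.7 70.8]
```

Rail yaw checks out (97.0 mm at both ends), and 1.95 mm remains, or about 9 mm of rim. I'll go back for a short stroke.

Request:
{"method": "jog_arm", "body": {
  "motion": [
    {"dx": -0.2, "dy": -2.5, "dz": 0, "turn": 0},
    {"dx": -0.3, "dy": -2.5, "dz": 0, "turn": 0},
    {"dx": -0.3, "dy": -2.5, "dz": 0, "turn": 0},
    {"dx": -0.4, "dy": -2.5, "dz": 0, "turn": 0},
    {"dx": 0, "dy": 0, "dz": 0, "turn": 0},
    {"dx": 0, "dy": 0, "dz": -3.0, "turn": 0},
    {"dx": 0, "dy": 0, "dz": -3.0, "turn": 0},
    {"dx": 0, "dy": 0, "dz": -2.0, "turn": 0},
    {"dx": 0, "dy": 0, "dz": 0, "turn": 0},
    {"dx": 0, "dy": 0, "dz": 0, "turn": 0}
  ]
}}

```text
time: 10.17
tool_pos: [0.5361, -0.0438, 0.0883]
tcp_rot: [0.157, -3.134, -0.001]
wrist_force: [-0.1, 0.6, 0.7]
width: -0.002
```

Request:
{"method": "jog_arm", "body": {
  "motion": [
    {"dx": 0, "dy": 0, "dz": -0.6, "turn": 0},
    {"dx": 0, "dy": 0, "dz": -0.35, "turn": 0},
    {"dx": 0, "dy": 0, "dz": 0, "turn": 0},
    {"dx": 0.2, "dy": 0.02, "dz": 0, "turn": 0},
    {"dx": 0.2, "dy": 0.02, "dz": 0, "turn": 0},
    {"dx": 0.2, "dy": 0.02, "dz": 0, "turn": 0},
    {"dx": 0.2, "dy": 0.02, "dz": 0, "turn": 0},
    {"dx": 0, "dy": 0, "dz": 0, "turn": 0},
    {"dx": 0, "dy": 0, "dz": 0, "turn": 0}
  ]
}}

```text
time: 10.92
tool_pos: [0.5458, -0.0427, 0.0802]
tcp_rot: [-0.159, 3.137, -0.0]
wrist_force: [-1.3, 0.2, -0.5]
width: 0.0
```

Request:
{"method": "jog_arm", "body": {
  "motion": [
    {"dx": 0, "dy": 0, "dz": 0.6, "turn": 0},
    {"dx": 0, "dy": 0, "dz": 2.5, "turn": 0},
    {"dx": 0, "dy": 0, "dz": 2.5, "turn": 0},
    {"dx": 0, "dy": 2.0, "dz": 2.5, "turn": 0},
    {"dx": 0, "dy": 2.5, "dz": 1.0, "turn": 0},
    {"dx": 0, "dy": 2.5, "dz": 0, "turn": 0},
    {"dx": 0, "dy": 2.0, "dz": 0, "turn": 0},
    {"dx": 0, "dy": 1.0, "dz": 0, "turn": 0},
    {"dx": 0, "dy": 0, "dz": 0, "turn": 0},
    {"dx": 0, "dy": 0, "dz": 0, "turn": 0},
    {"dx": 0, "dy": 0, "dz": 0, "turn": 0}
  ]
}}

```text
time: 11.83
tool_pos: [0.5454, 0.0564, 0.1708]
tcp_rot: [0.159, -3.137, 0.001]
wrist_force: [-0.3, -0.5, 0.4]
width: 0.001
```

```bash
python3 - <<'E'
from h import *
p,d,i=snap('wrist','w5');print(bot.read_state()['time'],bot.read_state()['tool_pos'])
a,b=proj(i,wx(-8,80,73));a,b=int(a),int(b)
u0,v0=a-30,b-30
print('crop',u0,v0);cv2.imwrite('pics/c5.png',cv2.resize(p[v0:v0+60,u0:u0+60,::-1],None,fx=10,fy=10,interpolation=cv2.INTER_CUBIC))
E
python3 tip.py w5
```

```text
11.8833 [0.54537682 0.05630039 0.17078725]
crop 315 201
w5
 ('idx', np.int32(14389), np.float64(342.94), np.float64(228.57), array([-10.5,  78.2]))
 ('mark', np.int32(17662), np.float64(345.06), np.float64(231.49), array([-8.3, 79.7]))
```

View pics/c5.png

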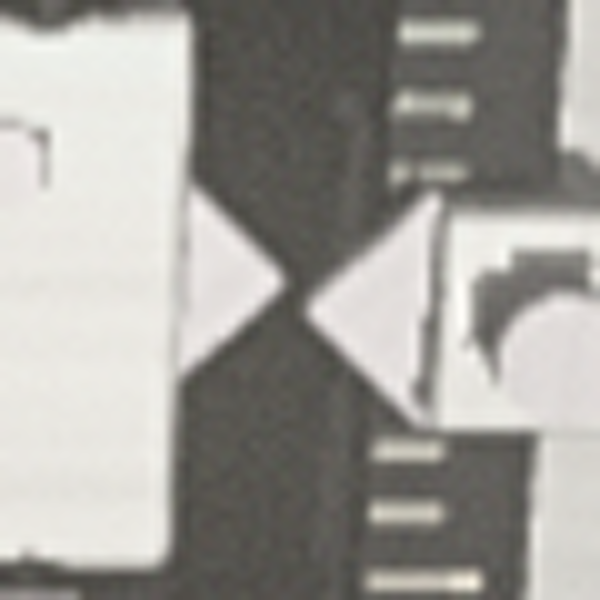

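That stroke passed just above the rim (z 0.0802, no force), so nothing moved. The tips stand at (287,283) and (303,311). I'll repeat it, checking for contact first.

Request:
{"method": "jog_arm", "body": {
  "motion": [
    {"dx": -0.2, "dy": -2.5, "dz": 0, "turn": 0},
    {"dx": -0.2, "dy": -2.5, "dz": 0, "turn": 0},
    {"dx": -0.2, "dy": -2.5, "dz": 0, "turn": 0},
    {"dx": -0.2, "dy": -2.5, "dz": 0, "turn": 0},
    {"dx": 0, "dy": 0, "dz": 0, "turn": 0},
    {"dx": 0, "dy": 0, "dz": -3.0, "turn": 0},
    {"dx": 0, "dy": 0, "dz": -3.0, "turn": 0},
    {"dx": 0, "dy": 0, "dz": -2.4, "turn": 0},
    {"dx": 0, "dy": 0, "dz": 0, "turn": 0},
    {"dx": 0, "dy": 0, "dz": -0.6, "turn": 0},
    {"dx": 0, "dy": 0, "dz": 0, "turn": 0},
    {"dx": 0, "dy": 0, "dz": 0, "turn": 0}
  ]
}}

```text
time: 12.88
tool_pos: [0.5388, -0.0429, 0.0825]
tcp_rot: [-0.158, 3.135, -0.001]
wrist_force: [-0.4, -0.3, 0.0]
width: 0.003
```

Request:
{"method": "jog_arm", "body": {
  "motion": [
    {"dx": 0, "dy": 0, "dz": -0.1, "turn": 0},
    {"dx": 0, "dy": 0, "dz": 0, "turn": 0},
    {"dx": 0, "dy": 0, "dz": 0, "turn": 0}
  ]
}}

```text
time: 13.13
tool_pos: [0.5384, -0.0428, 0.0812]
tcp_rot: [-0.159, 3.136, -0.001]
wrist_force: [-1.1, -1.0, -0.0]
width: 0.002
```

Request:
{"method": "jog_arm", "body": {
  "motion": [
    {"dx": 0, "dy": 0, "dz": -0.2, "turn": 0},
    {"dx": 0, "dy": 0, "dz": -0.05, "turn": 0},
    {"dx": 0, "dy": 0, "dz": 0, "turn": 0},
    {"dx": 0, "dy": 0, "dz": 0, "turn": 0}
  ]
}}

```text
time: 13.47
tool_pos: [0.5393, -0.0427, 0.0797]
tcp_rot: [-0.159, 3.134, -0.001]
wrist_force: [-0.7, 1.7, 8.3]
width: 0.002
```

Request:
{"method": "jog_arm", "body": {
  "motion": [
    {"dx": 0.2, "dy": 0.02, "dz": 0, "turn": 0},
    {"dx": 0.2, "dy": 0.02, "dz": 0, "turn": 0},
    {"dx": 0.2, "dy": 0.02, "dz": 0, "turn": 0},
    {"dx": 0.2, "dy": 0.02, "dz": 0, "turn": 0},
    {"dx": 0, "dy": 0, "dz": 0, "turn": 0},
    {"dx": 0, "dy": 0, "dz": 0, "turn": 0}
  ]
}}

```text
time: 13.97
tool_pos: [0.5475, -0.0419, 0.0795]
tcp_rot: [-0.159, 3.134, -0.001]
wrist_force: [-0.1, -0.0, 5.4]
width: -0.001
```

Request:
{"method": "jog_arm", "body": {
  "motion": [
    {"dx": 0, "dy": 0, "dz": 0.6, "turn": 0},
    {"dx": 0, "dy": 0, "dz": 2.5, "turn": 0},
    {"dx": 0, "dy": 0, "dz": 2.5, "turn": 0},
    {"dx": 0, "dy": 2.0, "dz": 2.5, "turn": 0},
    {"dx": 0, "dy": 2.5, "dz": 1.0, "turn": 0},
    {"dx": 0, "dy": 2.5, "dz": 0, "turn": 0},
    {"dx": 0, "dy": 2.0, "dz": 0, "turn": 0},
    {"dx": 0, "dy": 1.0, "dz": 0, "turn": 0},
    {"dx": 0, "dy": 0, "dz": 0, "turn": 0},
    {"dx": 0, "dy": 0, "dz": 0, "turn": 0},
    {"dx": 0, "dy": 0, "dz": 0, "turn": 0}
  ]
}}

```text
time: 14.88
tool_pos: [0.5453, 0.0573, 0.1682]
tcp_rot: [0.159, -3.137, 0.001]
wrist_force: [0.2, -0.2, 0.3]
width: -0.002
```

```bash
python3 - <<'E'
from h import *
p,d,i=snap('wrist','w6');print(bot.read_state()['time'],bot.read_state()['tool_pos'])
a,b=proj(i,wx(-8,80,73));a,b=int(a),int(b)
u0,v0=a-30,b-30
print('crop',u0,v0);cv2.imwrite('pics/c6.png',cv2.resize(p[v0:v0+60,u0:u0+60,::-1],None,fx=10,fy=10,interpolation=cv2.INTER_CUBIC))
E
python3 tip.py w6
```

```text
14.9333 [0.54535134 0.05708618 0.1682115 ]
crop 314 203
w6
 ('idx', np.int32(15436), np.float64(342.31), np.float64(232.26), array([-8.6, 78.2]))
 ('mark', np.int32(18072), np.float64(344.44), np.float64(232.77), array([-8.3, 79.7]))
```

View pics/c6.png

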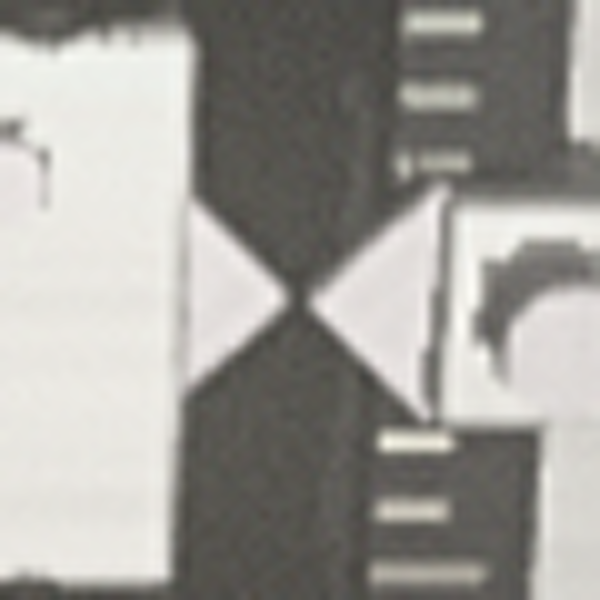

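The tips are at (290,298) and (306,301), which leaves 0.2–0.3 mm. That's close to what I can resolve in the picture, so another touch would risk more than it gains. I'll lift clear and run a last check.

Request:
{"method": "jog_arm", "body": {
  "motion": [
    {"dx": 0, "dy": 0, "dz": 3, "turn": 0},
    {"dx": 0, "dy": 0, "dz": 3, "turn": 0},
    {"dx": -1.0, "dy": 0, "dz": 2, "turn": 0},
    {"dx": 0, "dy": 0, "dz": 0, "turn": 0},
    {"dx": 0, "dy": 0, "dz": 0, "turn": 0},
    {"dx": 0, "dy": 0, "dz": 0, "turn": 0}
  ]
}}

```text
time: 15.43
tool_pos: [0.5352, 0.0573, 0.2478]
tcp_rot: [0.157, -3.137, 0.0]
wrist_force: [0.1, 0.3, -0.4]
width: 0.004
```

```bash
python3 - <<'E'
from h import *
snap('wrist','w7');a=load('scene')[0].astype(int);p,d,i=snap('scene','s7')
df=(np.abs(p.astype(int)-a).max(-1)>50).astype(np.uint8)
for n,(u,v) in dict(vial=(212,210),dish=(304,285),bottleA=(136,147),bottleB=(186,137),plate=(353,362),tipbox=(455,300)).items(): print(n,df[v-15:v+15,u-12:u+12].mean().round(3))
s=bot.read_state();print(s['time'],s['tool_pos'],s['wrist_force'])
E
python3 tip.py w7; python3 -c "
from h import *
bot.finish_job()"
```

```text
vial 0.0
dish 0.0
bottleA 0.0
bottleB 0.0
plate 0.0
tipbox 0.0
15.5333 [0.53468365 0.05753375 0.24672662] [-0.24511393 -0.43755545  0.05619759]
w7
 ('idx', np.int32(19344), np.float64(325.69), np.float64(213.65), array([-8.7, 78.1]))
 ('mark', np.int32(13696), np.float64(327.81), np.float64(214.05), array([-8.4, 80. ]))
the job is handed in; nothing more can be done
```

The stretcher is set and the job is handed in at about 15.5 s. The carriage arrow stands about 0.3 mm short of the gauge arrow along the stretcher's x. I left that, since it is about as fine as the pictures can resolve.

- **Rolling:** With the fingers shut, I rolled the wheel by its crown in five long strokes, then one 8 mm finishing stroke. Contact force read about 3–8 N, and the carriage closed about 24 mm in all. I did not touch the carriage or its posts.
- **Missed stroke:** One short stroke before the last passed just above the rim and moved nothing, so I repeated it with contact checked first.
- **Last checks:** From higher up, the tips measured at x = -8.7 and -8.4 mm; the close view just before gave -8.6 and -8.3. The scene camera showed no change at either bottle, the vial, the dish, the post plate or the tip box. I did not compare the tweezers, but the hand went nowhere near them. The hand was clear at about 0.25 m up, with no contact force beyond sensor noise.
- **Disagreements:** Each 20 mm stroke moved the carriage about 4.6 mm rather than the nominal 4 mm. The top view also read the fixed bar about 5 mm off along x, so I used it only for relative travel and set the final position from the wrist camera.

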